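# Lay the lino block in the registration corner

### The arm

A 6-joint arm with a two-finger parallel gripper is mounted at the origin on the work surface. World frame = base frame: x ahead of the robot, y to its left, z up, the work surface at z = 0. Lengths are in m, angles in rad, forces in N, time in s.
With the tool pointing down it reaches from about 0.275 to 0.85 m from the base axis. Payload 5.2 kg.
Tool frame: the origin (TCP) lies at the very end of the fingers, on their centre line; the grasp point (between the pads) lies bot.hold_point_z behind it (bot.hold_point_z is the distance from the TCP to the grasp point, in m); z points along the fingers, y is the line along which they close (so a half turn about z gives the same grasp; the last joint's range is limited). The gripper opens to 85 mm and grips with 20 to 120 N. Pads are 22 mm wide; open, the fingers measure 114 mm over their backs; the gripper's body (76 mm by 85 mm) begins 54 mm behind the grasp point. The pads swing forward as they close: fully open they stand 13 mm farther back than shut.
Start: joints at [-1.55, 0.259, 1.535, -0, 1.348, -0.203], TCP at [0.122, -0.536, 0.231] pointing down, gripper open.
Joint ranges: [-3.14, 3.14], [-0.91, 2.08], [0.19, 2.58], [-1.22, 4.36], [0.22, 2.71], [-3.12, 3.12]. Speed limits (rad/s): [2.57, 2.57, 3.14, 3.14, 3.14, 3.14].

### API

Orientations are given as a unit quaternion [w, x, y, z].
In Python, from bench import bot, vision, ticket, finder gives the robot as it stands.
- The arm moves only by the tool carry_out, never from a script. Its argument "deltas" is a list of rows, each an object with "translation": the shift along the tool's x, y, z in units of 0.25 m (1.0 is 0.25 m), a list of three; "rot": the turn, a rotation vector about the tool's x, y, z in units of 2 pi rad (1.0 is 2 pi rad), a list of three. In form: [{"translation": [dx, dy, dz], "rot": [ax, ay, az]}, ...]. A call has 1 to 20 rows; each row is the pose to reach, as a shift and turn from the pose commanded when the call began, along the tool's axes at that moment, turning the shorter way round; what a row does not reach only later rows make up. A row lasts 1/12 s, in which the tool goes at most 41.7 mm and 7.16 degrees, less where a joint would pass 70% of its speed; a pose out of reach is approached as far as the arm can. A call with a number of a shift or a turn outside -1 to 1 is refused whole. A call with a gripper value outside its range is refused whole. "fingers" is the closure, from 0 (fully open) to 1 (shut), set as the call begins (left out, the last holds). The fingers move at their own pace and stop on an object; "force" is the grip in N (left out, the last holds). Time passes only in rows, so rows that repeat a pose let the fingers close. It gives the time, the measured TCP pose, the force, the opening and the grip force at its end, in the units of the state.
- bot.get_obs(): the state, without advancing time (a new reading comes with each control period).
- vision.grab_frame(name): name is "side" or "top" or "wrist"; returns a dict with "image" (480x640x3 uint8, blue, green, red), "intrinsics" (3x3 intrinsics, pixels), "dist_coeffs" ([k1, k2, p1, p2, k3] as OpenCV has them; the pictures are not rectified), "rvec" (rotation vector, rad) and "tvec" (3), from world to camera coordinates, as OpenCV has them. Camera axes: x right, y down, z forward; pixel columns grow to the right and rows downward; lengths in m; the calibration is good to about 2 mm. A picture is of the moment at which its call begins. There is no depth.
- ticket.sign_off(): hands the job in; it is judged then, once.
Trained networks look in a picture, given as the dict that the camera call returned (one of the last four; its "shot" number tells which), for a name from the list of things; names that differ only in an ending like _2 or _b are one class to them, and where a whole thing is asked for, a point or a joint stands for the part that bears it (a point fixed in the world has none). Each returns a list of dicts, best first, with "p" (0 to 1); they miss things now and then, are a little off and sometimes report something else, mostly with a low value. They report only what shows in the picture. A call takes as long as a camera call. They do not tell look-alikes from the thing itself.
- finder.search_frame(query, picture): "point" ([column, row] in pixels, amid what is visible of it).
- finder.regions_of(query, picture): "region" (480x640 bool, what is visible of it) and "point" ([column, row] in pixels, amid what is visible of it).
- finder.mark_of(query, picture): "point" ([column, row] in pixels: a listed point, or the origin of a listed thing).
The state is a dict: "clock": time; "q": joint angles; "qd": joint speeds; "joint_torque": joint torques, N m; "ee_pos": TCP position; "eef_rot": TCP orientation; "contact_force": force on the tool from outside, world axes, zero at the start; "moment": the same for the moment, N m; "gripper_width": opening from 0.0 (shut) to 1.0 (fully open); "grip_force": force on a finger pad.
Only numpy, scipy, OpenCV 4.12 (cv2) and the standard library are available. Lean on these libraries where they do the work, as an engineer would, in place of code of your own. Each camera call takes 0.05 s, during which the arm holds its last target. There are 200 camera calls.

### The job

The large lino block was left to dry on the plywood registration board, standing on its long edge with its carved face towards the robot. Push it over where it stands, so that it lies on its plain wooden back with the carved face up, then push it along the board until it sits snug and square in the corner of the two wooden stops, its long side against the long stop. Only push: do not pick it up, never let it fall on its carved face, and leave the small block, the lid, the two closed tins and the round rubbing pad around it where they are.

Things in the scene. Friction and masses are not known exactly. Their poses are not given: they have to be found in the camera images.
- board: Plywood registration board, fixed, 300 (x) x 440 (y) x 12 mm. Origin: centre of its underside, on the bench; x away from the robot (within 0.2 rad), z up. Two wooden stops, 18 mm wide, 12 mm high above the top, make a corner at the far left: the long stop along y, its inner face the plane x = +130 mm (y -182 to 218); the short stop along x, its inner face the plane y = +200 mm (x -20 to 130).
- corner (a point): Point on the board top where the inner faces of the two stops meet; same axes as the board. It lies at (130, 200, 12) mm in the board's frame.
- block: Large lino block, 150 x 100 x 23 mm, 0.18 to 0.35 kg, standing on a long edge: wood mount, lino layer carved with a leaf. Origin: middle of the edge face it stands on; y along the 150 mm, z along the 100 mm (up at first), x through the 23 mm. The carved face is -x and looks towards the robot (within 0.65 rad); the plain back is +x. Laid on its back, -x points up, its z away from the robot.
- block_centre (a point): Centre of the large block, 50 mm along z from its origin; the block's axes. In the corner it lies 50 mm from the face of the long stop, 75 mm from the face of the short stop and 11.5 mm above the board top.
- block_face (a point): Centre of the large block's carved face, 11.5 mm along -x from its centre; the block's axes.
- small_block: Small lino block, 90 x 70 x 23 mm, standing on its 90 mm edge on the near left part of the board (roughly end-on to the robot). Origin: middle of the edge it stands on; y along the 90 mm, z up. To be left alone.
- tall_tin: Closed ink tin, diameter 86 mm, 85 mm high, on the bench left of the board. Origin: centre of its underside. To be left alone.
- low_tin: Closed ink tin, diameter 80 mm, 58 mm high, on the bench beyond the board. Origin: centre of its underside. To be left alone.
- lid: Tin lid lying hollow side up, diameter 87 mm, 15 mm high, on the near right corner of the board. Origin: centre of its underside. To be left alone.
- baren: Rubbing pad, a disc of diameter 110 mm with a wooden strap handle, 34 mm high, on the bench right of the board. Origin: centre of its underside. To be left alone.
Mind the look-alikes: they are no part of the job. What is shaped like the block but purple is not meant.

How it is judged:
By the outcome, as a careful person would: the job done as asked, in the order asked, and still so for the second after the job is handed in, with the robot touching nothing.
It also fails if it takes over 70 s, if anything falls off the work surface, if the arm or the gripper's body presses on something with over 40 N, if the wrist force passes 120 N, or if a joint passes its speed limit or range.

## Working session

There is one attempt and no reset: what is moved stays moved. The work goes in short steps, Python scripts to look and compute and a tool call to move; the robot and the scene stay as the last step left them, time stands still between calls to the robot, and variables do not carry over. Pictures are saved under pics/ and viewed, at most 10 in all, crops included, and the job is handed in when it is done.

Besides the shell and the picture viewer there is one more tool, called after "Emit:" as name(argument=value, ...) on one line, values as JSON. carry_out: Moves the arm, as the interface text tells. Shifts and turns lie within -1 to 1; 1 stands for 0.25 m of shift or 2 pi rad of turn. Its arguments: {"type":"object","properties":{"deltas":{"type":"array","items":{"type":"object","properties":{"translation":{"type":"array","items":{"type":"number","minimum":-1,"maximum":1}},"rot":{"type":"array","items":{"type":"number","minimum":-1,"maximum":1}}}}},"fingers":{"type":"number"},"force":{"type":"number"}},"required":["deltas"]}

```bash
mkdir -p pics; ls
cat > h.py <<'E'
import numpy as np, cv2
from bench import bot, vision, ticket, finder
from scipy.spatial.transform import Rotation as R
def cam(f): return np.array(f["intrinsics"]),np.array(f["dist_coeffs"]),np.array(f["rvec"]).ravel(),np.array(f["tvec"]).ravel()
def ray(f,px,z):
    K,d,r,t=cam(f); M=cv2.Rodrigues(r)[0]
    u=cv2.undistortPoints(np.array(px,float).reshape(-1,1,2),K,d).reshape(-1,2)
    D=np.c_[u,np.ones(len(u))]@M; c=-M.T@t
    return c+D*((z-c[2])/D[:,2])[:,None]
def proj(f,P):
    K,d,r,t=cam(f); return cv2.projectPoints(np.array(P,float).reshape(-1,1,3),r,t,K,d)[0].reshape(-1,2)
def rot(): 
    w,x,y,z=bot.get_obs()["eef_rot"]; return R.from_quat([x,y,z,w])
def delta(p,yaw=None,pos=None):
    # units for move to world p from measured pose
    o=bot.get_obs(); r=rot(); return r.inv().apply(np.array(p)-o["ee_pos"])/0.25
E
python3 - <<'E'
from h import *
o=bot.get_obs(); print(o["ee_pos"],o["eef_rot"],o["clock"]); print(rot().as_matrix().round(3)); print(bot.hold_point_z)
ims=[]
for c in ["side","top"]:
    f=vision.grab_frame(c); cv2.imwrite(f"pics/{c}0.png",f["image"])
    K,d,r,t=cam(f); print(c,-cv2.Rodrigues(r)[0].T@t)
    for q,z in [("board",0),("corner",.012),("block",.012),("block_centre",.062),("block_face",.062),("small_block",.012),("tall_tin",0),("low_tin",0),("lid",.012),("baren",0)]:
        for m in finder.mark_of(q,f)[:3]: print(q,round(m["p"],2),np.round(m["point"]),ray(f,m["point"],z)[0].round(3))
E
```

```text
pics
[ 0.12205752 -0.5357276   0.23044718] [-9.51495351e-04  9.93746846e-01  1.11652561e-01  8.52005616e-05] 0.0
[[ 0.975  0.222 -0.   ]
 [ 0.222 -0.975  0.002]
 [ 0.    -0.002 -1.   ]]
0.0187
side [-0.0605409   0.80053269  0.81887419]
board 0.64 [337. 251.] [ 0.553 -0.068  0.   ]
corner 0.77 [245. 277.] [0.656 0.147 0.012]
block 0.75 [357. 257.] [ 0.491 -0.065  0.012]
block 0.7 [307. 398.] [0.335 0.325 0.012]
block_centre 0.57 [306. 382.] [0.333 0.329 0.062]
block_face 0.97 [305. 387.] [0.327 0.34  0.062]
small_block 0.6 [340. 304.] [0.43  0.09  0.012]
tall_tin 0.58 [262. 333.] [0.516 0.246 0.   ]
low_tin 0.89 [262. 233.] [ 0.748 -0.015  0.   ]
lid 0.79 [401. 223.] [ 0.479 -0.251  0.012]
baren 0.67 [357. 192.] [ 0.667 -0.326  0.   ]
top [0.35830358 0.0135414  1.24019745]
board 0.76 [338. 246.] [ 0.552 -0.065  0.   ]
corner 0.66 [250. 203.] [0.653 0.157 0.012]
block 0.85 [180. 328.] [0.339 0.316 0.012]
block 0.78 [338. 271.] [ 0.488 -0.067  0.012]
block_centre 0.72 [173. 331.] [0.331 0.319 0.062]
block_centre 0.63 [337. 265.] [ 0.497 -0.061  0.062]
block_face 0.83 [169. 331.] [0.33  0.33  0.062]
block_face 0.63 [341. 273.] [ 0.479 -0.07   0.062]
small_block 0.57 [276. 292.] [0.434 0.085 0.012]
tall_tin 0.89 [218. 257.] [0.516 0.234 0.   ]
tall_tin 0.35 [277. 293.] [0.431 0.082 0.   ]
lid 0.67 [413. 272.] [ 0.488 -0.253  0.012]
baren 0.71 [441. 203.] [ 0.671 -0.332  0.   ]
```

View pics/top0.png

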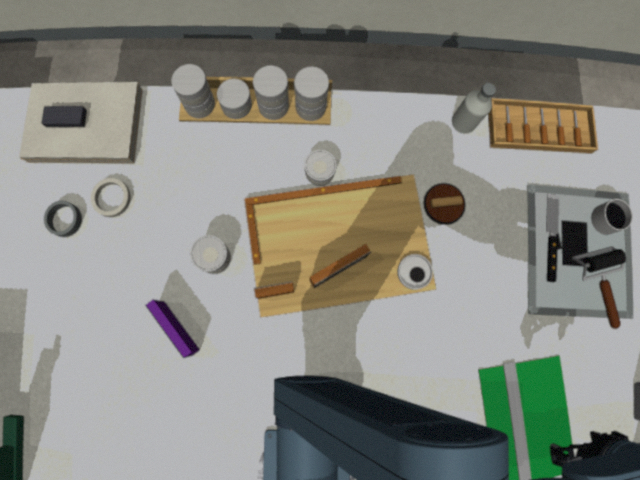

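Run:
```python
import cv2
a=cv2.imread("pics/side0.png")[160:430,200:460]
cv2.imwrite("pics/side0c.png",cv2.resize(a,(578,600),interpolation=cv2.INTER_CUBIC))
```

```text
(no output)
```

View pics/side0c.png

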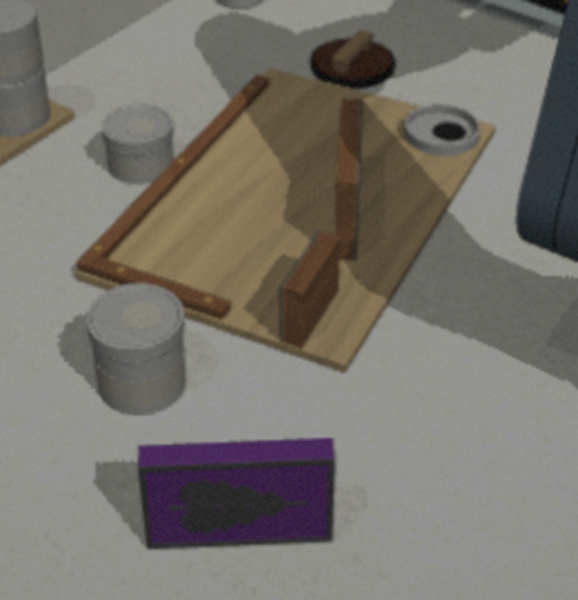

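The top view shows two candidates for the large block, plus the other things on and around the board:
- **Brown standing block:** on the board, top edge running from (311,282) to (369,248).
- **Purple block:** on the bench at (173,328). It is the look-alike, because it's purple and not on the board. The enlarged side crop confirms this.
- **Other things:** small block (276,291), lid (415,270), tall tin (210,253), low tin (320,165), baren (445,204).

Next I'll fit the poses from the masks.

```bash
cat >> h.py <<'E'
from scipy.optimize import minimize
def box(x,y,yaw,dims,z0):
    c=np.array([[i,j,k] for i in (-.5,.5) for j in (-.5,.5) for k in (0,1)])*dims
    c[:,2]+=z0; return R.from_euler('z',yaw).apply(c)+[x,y,0]
def hullmask(pts):
    m=np.zeros((480*4,640*4),np.uint8); h=cv2.convexHull(np.round(np.float32(pts)*4+1.5).astype(np.int32)); cv2.fillConvexPoly(m,h,1); return m
def fit(views,x0,dims,z0):
    T=[(f,cv2.resize(m.astype(np.uint8),None,fx=4,fy=4,interpolation=cv2.INTER_NEAREST)) for f,m in views]
    def cost(v):
        s=0
        for f,m in T:
            h=hullmask(proj(f,box(v[0],v[1],v[2]/5,dims,z0))); s+=1-(h&m).sum()/(h|m).sum()
        return s
    r=minimize(cost,[x0[0],x0[1],x0[2]*5],method="Nelder-Mead",options=dict(initial_simplex=np.array([[0,0,0],[.02,0,0],[0,.02,0],[0,0,.5]])+[x0[0],x0[1],x0[2]*5],xatol=2e-4,fatol=1e-4))
    return r.x*[1,1,.2],r.fun
def hullof(m):
    p=cv2.findNonZero(m.astype(np.uint8)); o=np.zeros((480,640),np.uint8); cv2.fillConvexPoly(o,cv2.convexHull(p),1); return o
def region(q,f,near):
    rs=finder.regions_of(q,f); return min(rs,key=lambda r:np.hypot(*(np.array(r["point"])-near)))["region"]
E
python3 - <<'E'
from h import *
t=vision.grab_frame("top"); s=vision.grab_frame("side")
bt,bs=region("board",t,(338,246)),region("board",s,(337,251))
for n,v in (("both",[(t,hullof(bt)),(s,hullof(bs))]),("top",[(t,hullof(bt))])):
    print("board",n,fit(v,(.553,-.066,.14),(.3,.44,.012),0))
kt,ks=region("block",t,(340,265)),region("block",s,(355,250))
for n,v in (("both",[(t,kt),(s,ks)]),("top",[(t,kt)]),("side",[(s,ks)])):
    for y0 in (-.45,.45): print("block",n,fit(v,(.49,-.065,y0),(.023,.15,.1),.012))
a=region("small_block",t,(276,291)); print("small",fit([(t,a)],(.43,.087,1.4),(.023,.09,.07),.012))
print("lid", [ray(t,m["point"],.02)[0] for m in finder.search_frame("lid",t)[:1]])
E
```

```text
board both (array([ 0.55829662, -0.06852888,  0.17669454]), np.float64(0.05024676279173779))
board top (array([ 0.55767678, -0.06716333,  0.17422301]), np.float64(0.024559331990846145))
block both (array([ 0.4914596 , -0.06249193,  0.56220525]), np.float64(0.19873364525332282))
block both (array([ 0.49285602, -0.06496384,  0.55745866]), np.float64(0.20076139690587747))
block top (array([ 0.49178403, -0.06345235,  0.5502188 ]), np.float64(0.08383943119537851))
block top (array([ 0.49133435, -0.06312921,  0.56304037]), np.float64(0.07851763477742157))
block side (array([ 0.49425556, -0.06705439,  0.55894301]), np.float64(0.09276126558005748))
block side (array([ 0.49414558, -0.0668553 ,  0.55862867]), np.float64(0.09240607513988808))
small (array([0.43437555, 0.08716274, 0.18519011]), np.float64(0.07730284526438869))
lid [array([ 0.48493972, -0.25272032,  0.02      ])]
```

Emit:
carry_out(deltas=[{"translation": [0.84,-0.72,0.1],"rot": [0,0,-0.0535]},{"translation": [0.84,-0.72,0.1],"rot": [0,0,-0.0535]},{"translation": [0.84,-0.72,0.1],"rot": [0,0,-0.0535]},{"translation": [0.84,-0.72,0.1],"rot": [0,0,-0.0535]},{"translation": [0.84,-0.72,0.1],"rot": [0,0,-0.0535]},{"translation": [0.84,-0.72,0.1],"rot": [0,0,-0.0535]},{"translation": [0.84,-0.72,0.1],"rot": [0,0,-0.0535]},{"translation": [0.84,-0.72,0.1],"rot": [0,0,-0.0535]},{"translation": [0.84,-0.72,0.1],"rot": [0,0,-0.0535]},{"translation": [0.84,-0.72,0.1],"rot": [0,0,-0.0535]}], fingers=0)

```text
clock: 2.33
ee_pos: [0.2869, -0.3148, 0.2066]
eef_rot: [0.001, 0.961, 0.277, -0.0]
contact_force: [0.5, -0.3, -0.3]
gripper_width: 1.0
grip_force: 0.0
```

Run:
```python
from h import *
print(rot().as_matrix().round(3)); print(delta([.445,-.094,.15]))
```

```text
[[ 0.847  0.532  0.   ]
 [ 0.532 -0.847 -0.001]
 [-0.001  0.001 -1.   ]]
[ 1.00527261 -0.41182402  0.22550669]
```

Emit:
carry_out(deltas=[{"translation": [1.0,-0.41,0.22]},{"translation": [1.0,-0.41,0.22]},{"translation": [1.0,-0.41,0.22]},{"translation": [1.0,-0.41,0.22]},{"translation": [1.0,-0.41,0.22]},{"translation": [1.0,-0.41,0.22]},{"translation": [1.0,-0.41,0.22]},{"translation": [1.0,-0.41,0.22]},{"translation": [1.0,-0.41,0.22]}])

```text
validation failed for argument at $.de...
```

Run:
```python
from h import *
f=vision.grab_frame("side"); a=f["image"][110:360,220:520]
cv2.imwrite("pics/s1.png",cv2.resize(a,(720,600),interpolation=cv2.INTER_CUBIC))
o=bot.get_obs(); p=np.array(o["ee_pos"]); r=rot()
for dy in (-.05,0,.05): print((proj(f,p+r.apply([0,dy,0]))-[220,110])*2.4)
```

```text
[[669.91114115 165.62893703]]
[[660.63278698 139.08670976]]
[[651.9117841  114.20587513]]
```

View pics/s1.png

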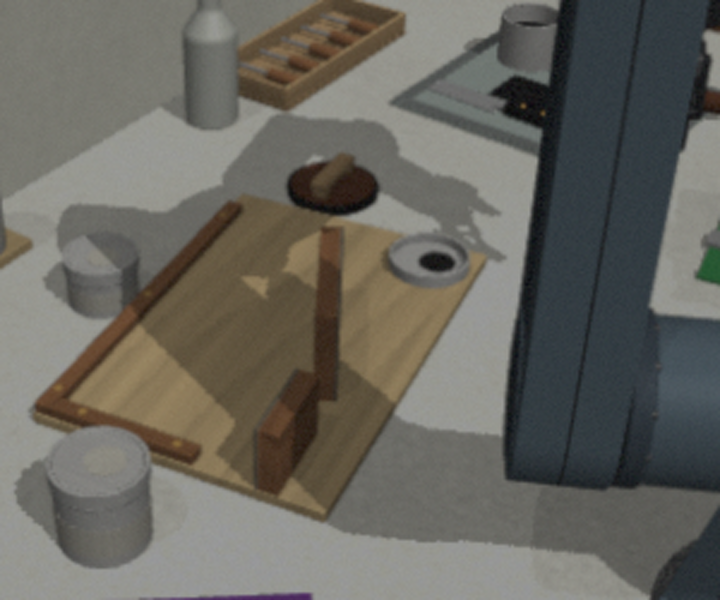

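The second move was refused, probably because "rot" was missing. The picture shows the arm hiding the gripper and the block still standing at about crop (330,310). I'll repeat the move with "rot".

Emit:
carry_out(deltas=[{"translation": [1.0,-0.41,0.22],"rot": [0,0,0]},{"translation": [1.0,-0.41,0.22],"rot": [0,0,0]},{"translation": [1.0,-0.41,0.22],"rot": [0,0,0]},{"translation": [1.0,-0.41,0.22],"rot": [0,0,0]},{"translation": [1.0,-0.41,0.22],"rot": [0,0,0]},{"translation": [1.0,-0.41,0.22],"rot": [0,0,0]},{"translation": [1.0,-0.41,0.22],"rot": [0,0,0]},{"translation": [1.0,-0.41,0.22],"rot": [0,0,0]},{"translation": [1.0,-0.41,0.22],"rot": [0,0,0]}])

```text
clock: 3.13
ee_pos: [0.4447, -0.0948, 0.1508]
eef_rot: [-0.0, 0.961, 0.277, -0.0]
contact_force: [-0.7, -0.2, -0.4]
gripper_width: 0.998
grip_force: 0.0
```

Run:
```python
from h import *
f=vision.grab_frame("side"); a=f["image"][110:360,220:520]
cv2.imwrite("pics/s2.png",cv2.resize(a,(720,600),interpolation=cv2.INTER_CUBIC))
o=bot.get_obs(); p=np.array(o["ee_pos"]); r=rot(); print(p)
for dy in (-.05,0,.05): print((proj(f,p+r.apply([0,dy,0]))-[220,110])*2.4)
```

```text
[ 0.44440344 -0.09555514  0.15113547]
[[394.24804295 266.78965886]]
[[393.80516719 236.16676941]]
[[393.3814592  207.50495363]]
```

View pics/s2.png

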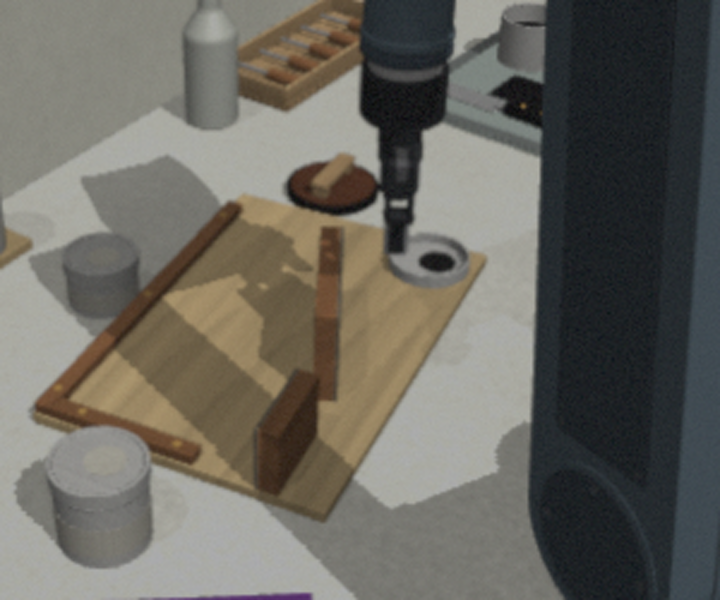

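The open fingertips end at about crop (395,252), roughly 13 mm behind the TCP, and nothing has been touched. I'll lower behind the block and push near its top edge.

Emit:
carry_out(deltas=[{"translation": [0,0,0.16],"rot": [0,0,0]},{"translation": [0,0,0.31],"rot": [0,0,0]},{"translation": [0.05,0,0.31],"rot": [0,0,0]},{"translation": [0.1,0,0.31],"rot": [0,0,0]},{"translation": [0.12,0,0.31],"rot": [0,0,0]},{"translation": [0.136,0,0.31],"rot": [0,0,0]},{"translation": [0.152,0,0.31],"rot": [0,0,0]},{"translation": [0.168,0,0.31],"rot": [0,0,0]},{"translation": [0.184,0,0.31],"rot": [0,0,0]},{"translation": [0.2,0,0.31],"rot": [0,0,0]},{"translation": [0.216,0,0.31],"rot": [0,0,0]},{"translation": [0.232,0,0.31],"rot": [0,0,0]},{"translation": [0.248,0,0.31],"rot": [0,0,0]},{"translation": [0.264,0,0.31],"rot": [0,0,0]},{"translation": [0.28,0,0.31],"rot": [0,0,0]},{"translation": [0.3,0,0.31],"rot": [0,0,0]},{"translation": [0.32,0,0.31],"rot": [0,0,0]}])

```text
clock: 4.6
ee_pos: [0.5124, -0.0518, 0.0738]
eef_rot: [-0.0, 0.961, 0.276, -0.0]
contact_force: [0.3, 0.3, 0.3]
gripper_width: 1.001
grip_force: 0.0
```

Run:
```python
from h import *
f=vision.grab_frame("side"); a=f["image"][110:360,220:520]
cv2.imwrite("pics/s3.png",cv2.resize(a,(720,600),interpolation=cv2.INTER_CUBIC))
```

```text
(no output)
```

View pics/s3.png

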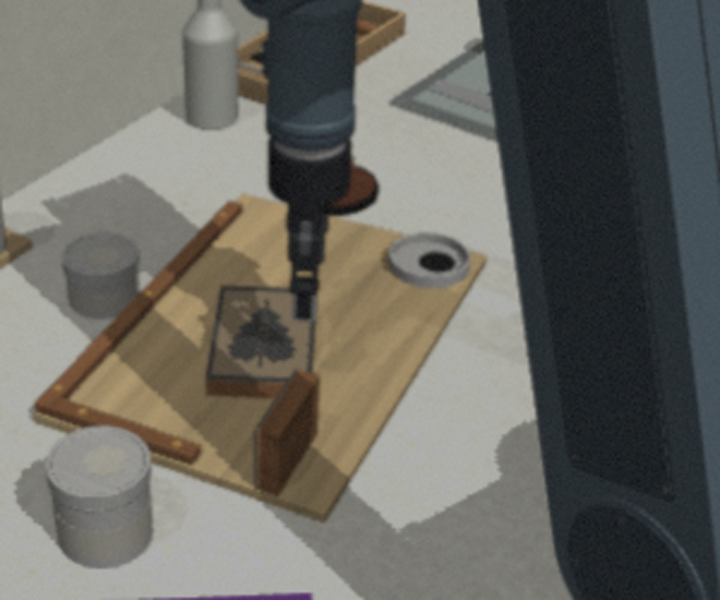

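The block now lies on its back, carved leaf up, at about crop (260,335). The lid, tins, small block and pad haven't moved. I'll back off, turn the tool parallel to the board and measure.

Emit:
carry_out(deltas=[{"translation": [0,0,-0.15],"rot": [0,0,0]},{"translation": [-0.22,-0.12,-0.15],"rot": [0,0,0.061]},{"translation": [-0.22,-0.12,-0.15],"rot": [0,0,0.061]},{"translation": [-0.22,-0.12,-0.15],"rot": [0,0,0.061]},{"translation": [-0.22,-0.12,-0.15],"rot": [0,0,0.061]},{"translation": [-0.22,-0.12,-0.15],"rot": [0,0,0.061]},{"translation": [-0.22,-0.12,-0.15],"rot": [0,0,0.061]}])

```text
clock: 5.23
ee_pos: [0.4504, -0.0561, 0.1115]
eef_rot: [0.0, 0.996, 0.09, 0.0]
contact_force: [-0.3, -0.3, 0.4]
gripper_width: 1.002
grip_force: 0.0
```

```bash
cat >> h.py <<'E'
BX,BY,BW=.558,-.068,.176
def toB(x,y): return R.from_euler('z',-BW).apply([x-BX,y-BY,0])[:2]
def toW(x,y): return R.from_euler('z',BW).apply([x,y,0])[:2]+[BX,BY]
E
python3 - <<'E'
from h import *
s=vision.grab_frame("side"); t=vision.grab_frame("top")
for n,f,px in (("side",s,(325,250)),("top",t,(310,245))):
    m=region("block",f,px); v,c=fit([(f,m)],(.545,-.03,.5),(.1,.15,.023),.012); print(n,m.sum(),v,c,toB(*v[:2]),v[2]-BW)
    for q,p in (("corner",(.130,.2)),):
        r=finder.mark_of(q,f)[:1]; print([ray(f,k["point"],.012)[0] for k in r],toW(*p))
cv2.imwrite("pics/s4.png",cv2.resize(s["image"][150:330,220:460],(800,600),interpolation=cv2.INTER_CUBIC))
o=bot.get_obs(); print(o["ee_pos"],toB(*o["ee_pos"][:2])); print(rot().as_matrix().round(3))
E
```

```text
side 1813 [ 0.54748447 -0.03307427  0.55933786] 0.10352217666790908 [-0.00423784  0.03622739] 0.38333786213910964
[array([0.64903359, 0.15403151, 0.012     ])] [0.6509732  0.15167245]
top 994 [ 0.55614921 -0.02307771  0.57067751] 0.6143261442373378 [0.00604337 0.04455238] 0.3946775057607746
[array([0.64679865, 0.15137378, 0.012     ])] [0.6509732  0.15167245]
[ 0.44970667 -0.05579157  0.11110858] [-0.1044828   0.03098121]
[[ 0.984  0.177 -0.   ]
 [ 0.177 -0.984  0.   ]
 [-0.    -0.    -1.   ]]
```

Emit:
carry_out(deltas=[{"translation": [-0.03,0,0.15],"rot": [0,0,0]},{"translation": [-0.03,0,0.3],"rot": [0,0,0]},{"translation": [-0.03,0,0.36],"rot": [0,0,0]},{"translation": [-0.03,0,0.4],"rot": [0,0,0]},{"translation": [-0.03,0,0.4],"rot": [0,0,0]},{"translation": [0,0,0.4],"rot": [0,0,0]},{"translation": [0.03,0,0.4],"rot": [0,0,0]},{"translation": [0.06,0,0.4],"rot": [0,0,0]},{"translation": [0.09,0,0.4],"rot": [0,0,0]},{"translation": [0.12,0,0.4],"rot": [0,0,0]},{"translation": [0.15,0,0.4],"rot": [0,0,0]},{"translation": [0.18,0,0.4],"rot": [0,0,0]},{"translation": [0.21,0,0.4],"rot": [0,0,0]},{"translation": [0.24,0,0.4],"rot": [0,0,0]},{"translation": [0.27,0,0.4],"rot": [0,0,0]},{"translation": [0.3,0,0.4],"rot": [0,0,0]}])

```text
clock: 6.87
ee_pos: [0.5239, -0.0424, 0.0112]
eef_rot: [-0.0, 0.996, 0.088, -0.0]
contact_force: [-2.5, 0.2, 2.2]
gripper_width: 1.002
grip_force: 1.3
```

```bash
cat > m.py <<'E'
from h import *
import sys
s=vision.grab_frame("side"); m=region("block",s,proj(s,[*toW(float(sys.argv[1]),float(sys.argv[2])),.03])[0])
w=toW(float(sys.argv[1]),float(sys.argv[2]))
v,c=fit([(s,m)],(*w,BW+float(sys.argv[3])),(.1,.15,.023),.012); print(m.sum(),v,c,toB(*v[:2]),v[2]-BW)
o=bot.get_obs(); print(o["ee_pos"],toB(*o["ee_pos"][:2]),o["contact_force"],o["clock"])
if len(sys.argv)>4: cv2.imwrite("pics/"+sys.argv[4],cv2.resize(s["image"][150:330,220:460],(800,600),interpolation=cv2.INTER_CUBIC))
E
python3 m.py .04 .04 0.05 s5.png
```

```text
1001 [ 0.59037837 -0.02161421  0.226     ] 1.0 [0.04 0.04] 0.04999999999999999
[ 0.52551738 -0.04281326  0.01153433] [-0.02757082  0.03048513] [ 0.77280408 -0.0787454   0.59350236] 6.9667
```

View pics/s5.png

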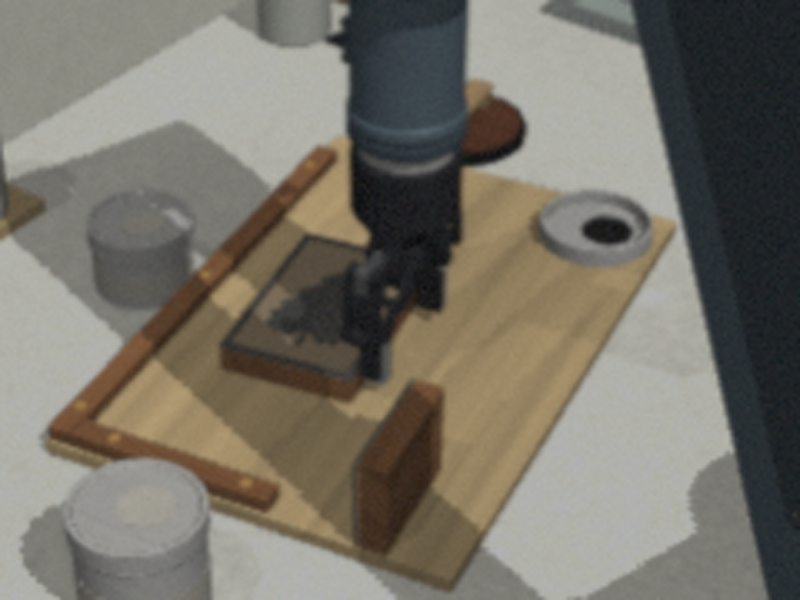

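The block is now parallel to the board, at about crop (300,310), and the fingers are behind it. The fit picked the purple block's mask, so I'm ignoring that number. I'll push on towards the long stop, then rise and look.

Emit:
carry_out(deltas=[{"translation": [0.03,0,0],"rot": [0,0,0]},{"translation": [0.06,0,0],"rot": [0,0,0]},{"translation": [0.09,0,0],"rot": [0,0,0]},{"translation": [0.12,0,0],"rot": [0,0,0]},{"translation": [0.14,0,0],"rot": [0,0,0]},{"translation": [0.16,0,0],"rot": [0,0,0]},{"translation": [0.16,0,0],"rot": [0,0,0]},{"translation": [0.08,0,0],"rot": [0,0,0]},{"translation": [0,0,-0.15],"rot": [0,0,0]},{"translation": [0,0.15,-0.3],"rot": [0,0,0]},{"translation": [0.1,0.3,-0.3],"rot": [0,0,0]},{"translation": [0.2,0.5,-0.3],"rot": [0,0,0]},{"translation": [0.2,0.5,-0.3],"rot": [0,0,0]},{"translation": [0.2,0.5,-0.3],"rot": [0,0,0]}])

```text
clock: 8.13
ee_pos: [0.5988, -0.1624, 0.0877]
eef_rot: [0.002, 0.996, 0.087, 0.003]
contact_force: [0.6, -1.3, -0.3]
gripper_width: 1.004
grip_force: 0.0
```

Run:
```python
from h import *
s=vision.grab_frame("side"); 
for r in finder.regions_of("block",s):
    m=r["region"]; print(r["p"],r["point"],m.sum())
    if r["point"][1]<330:
        v,c=fit([(s,m)],(*toW(.075,.035),BW),(.1,.15,.023),.012); print(v,c,toB(*v[:2]),v[2]-BW)
o=bot.get_obs(); print(o["ee_pos"],toB(*o["ee_pos"][:2]),o["clock"],o["q"])
cv2.imwrite("pics/s6.png",cv2.resize(s["image"][150:330,220:460],(800,600),interpolation=cv2.INTER_CUBIC))
```

```text
0.64 [305.6, 240.6] 1963
[ 0.62690902 -0.0373774   0.19285381] 0.02849749010070779 [0.07320631 0.01808407] 0.016853809468570236
0.56 [304.3, 380.2] 4091
[ 0.59490707 -0.15777926  0.08616911] [ 0.02061723 -0.09485451] 8.2333 [-4.40472628e-01  4.98785831e-01  1.55359141e+00  4.12610669e-04
  1.08869720e+00  9.55149143e-01]
```

View pics/s6.png

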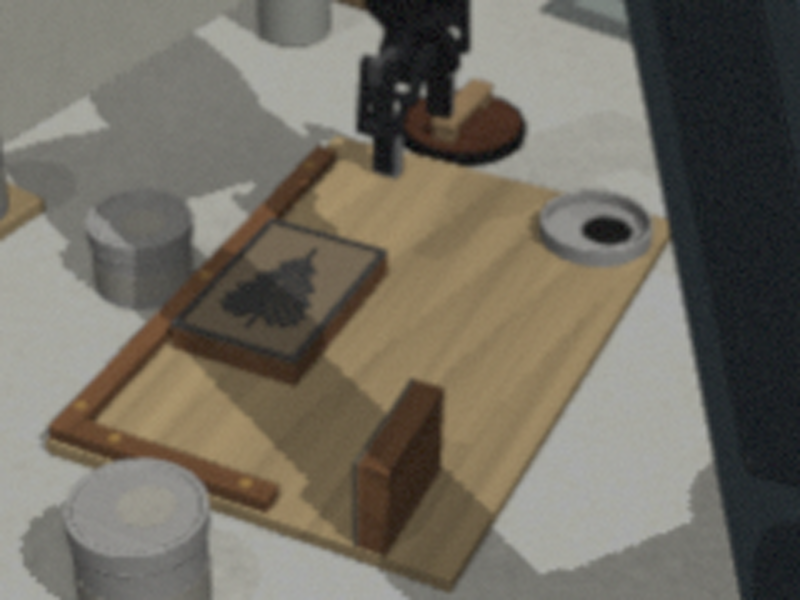

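The block lies carved face up beside the long stop, with its corners at about crop (270,222), (385,255), (295,375) and (175,330). It's nearly square, with a small gap. Next I'll close the fingers and push from its right end along the stop.

Emit:
carry_out(deltas=[{"translation": [0.11,0,0],"rot": [0,0,0]},{"translation": [0.22,0,0],"rot": [0,0,0]},{"translation": [0.22,0,0],"rot": [0,0,0]},{"translation": [0.22,0,0],"rot": [0,0,0]},{"translation": [0.22,0,0.1],"rot": [0,0,0]},{"translation": [0.22,0,0.2],"rot": [0,0,0]},{"translation": [0.22,0,0.25],"rot": [0,0,0]},{"translation": [0.22,0,0.265],"rot": [0,0,0]},{"translation": [0.22,0,0.265],"rot": [0,0,0]}], fingers=1, force=30)

```text
clock: 8.98
ee_pos: [0.647, -0.1465, 0.0189]
eef_rot: [-0.001, 0.996, 0.088, -0.002]
contact_force: [0.3, -0.2, -0.6]
gripper_width: 0.004
grip_force: 0.0
```

Emit:
carry_out(deltas=[{"translation": [0,-0.03,0],"rot": [0,0,0]},{"translation": [0,-0.06,0],"rot": [0,0,0]},{"translation": [0,-0.09,0],"rot": [0,0,0]},{"translation": [0,-0.12,0],"rot": [0,0,0]},{"translation": [0,-0.15,0],"rot": [0,0,0]},{"translation": [0,-0.18,0],"rot": [0,0,0]},{"translation": [0,-0.21,0],"rot": [0,0,0]},{"translation": [0,-0.24,0],"rot": [0,0,0]},{"translation": [0,-0.27,0],"rot": [0,0,0]},{"translation": [0,-0.3,0],"rot": [0,0,0]},{"translation": [0,-0.33,0],"rot": [0,0,0]},{"translation": [0,-0.36,0],"rot": [0,0,0]},{"translation": [0,-0.39,0],"rot": [0,0,0]},{"translation": [0,-0.42,0],"rot": [0,0,0]},{"translation": [0,-0.45,0],"rot": [0,0,0]},{"translation": [0,-0.47,0],"rot": [0,0,0]},{"translation": [0,-0.48,0],"rot": [0,0,0]}])

```text
clock: 10.4
ee_pos: [0.6271, -0.028, 0.0198]
eef_rot: [-0.0, 0.996, 0.089, -0.0]
contact_force: [1.3, -3.4, 2.2]
gripper_width: -0.003
grip_force: 1.9
```

```bash
cat > m2.py <<'E'
from h import *
import sys
o=bot.get_obs(); print(o["ee_pos"],toB(*o["ee_pos"][:2]),o["clock"],o["contact_force"])
for c in sys.argv[1:]:
    s=vision.grab_frame(c)
    w=proj(s,[*toW(.078,.12),.035])[0]
    for r in finder.regions_of("block",s):
        if np.hypot(*(np.array(r["point"])-w))<40:
            v,k=fit([(s,r["region"])],(*toW(.075,.12),BW),(.1,.15,.023),.012); print(c,v,k,toB(*v[:2]),v[2]-BW)
    if c=="side": cv2.imwrite("pics/last.png",cv2.resize(s["image"][150:330,220:460],(800,600),interpolation=cv2.INTER_CUBIC))
E
python3 m2.py side
```

```text
[ 0.62708453 -0.02795397  0.01982188] [0.07502908 0.0273312 ] 10.4 [ 1.30362129 -3.44640469  2.20462755]
side [0.60870771 0.05538406 0.18253085] 0.029598366235534357 [0.07152803 0.11259946] 0.006530850425202905
```

Emit:
carry_out(deltas=[{"translation": [0,-0.01,0],"rot": [0,0,0]},{"translation": [0,-0.02,0],"rot": [0,0,0]},{"translation": [0,-0.028,0],"rot": [0,0,0]},{"translation": [0,-0.036,0],"rot": [0,0,0]},{"translation": [0,-0.04,0],"rot": [0,0,0]},{"translation": [0,-0.04,0],"rot": [0,0,0]}])

```text
clock: 11.0
ee_pos: [0.6254, -0.0191, 0.0197]
eef_rot: [-0.0, 0.996, 0.088, -0.001]
contact_force: [-0.3, -1.4, -1.0]
gripper_width: -0.0
grip_force: 0.8
```

```bash
python3 m2.py
```

```text
[ 0.62535743 -0.01909609  0.01972576] [0.07487961 0.03635464] 11.0 [-0.30763271 -1.43405263 -0.98786838]
```

Emit:
carry_out(deltas=[{"translation": [0,0.05,0],"rot": [0,0,0]},{"translation": [0,0.06,-0.15],"rot": [0,0,0]},{"translation": [0,0.05,-0.3],"rot": [0,0,0]},{"translation": [-0.12,-0.1,-0.3],"rot": [0,0,0]},{"translation": [-0.24,-0.22,-0.3],"rot": [0,0,0]},{"translation": [-0.36,-0.33,-0.3],"rot": [0,0,0]},{"translation": [-0.36,-0.33,-0.3],"rot": [0,0,0]},{"translation": [-0.36,-0.33,-0.3],"rot": [0,0,0]}], fingers=0)

```text
clock: 11.67
ee_pos: [0.5202, 0.0475, 0.0952]
eef_rot: [-0.001, 0.996, 0.089, -0.001]
contact_force: [-0.4, -0.8, -0.2]
gripper_width: 1.002
grip_force: 0.0
```

Emit:
carry_out(deltas=[{"translation": [0,0,0.15],"rot": [0,0,0]},{"translation": [0,0,0.28],"rot": [0,0,0]},{"translation": [0,0,0.33],"rot": [0,0,0]},{"translation": [0,0,0.34],"rot": [0,0,0]},{"translation": [0,0,0.34],"rot": [0,0,0]}])

```text
clock: 12.08
ee_pos: [0.5237, 0.0452, 0.0093]
eef_rot: [-0.0, 0.996, 0.088, -0.0]
contact_force: [0.1, 0.7, 0.2]
gripper_width: 1.004
grip_force: 0.0
```

Emit:
carry_out(deltas=[{"translation": [0.03,0,0],"rot": [0,0,0]},{"translation": [0.05,0,0],"rot": [0,0,0]},{"translation": [0.07,0,0],"rot": [0,0,0]},{"translation": [0.09,0,0],"rot": [0,0,0]},{"translation": [0.11,0,0],"rot": [0,0,0]},{"translation": [0.12,0,0],"rot": [0,0,0]},{"translation": [0.13,0,0],"rot": [0,0,0]},{"translation": [0.14,0,0],"rot": [0,0,0]},{"translation": [0.14,0,0],"rot": [0,0,0]}])

```text
clock: 12.83
ee_pos: [0.5547, 0.0522, 0.0098]
eef_rot: [-0.0, 0.996, 0.089, -0.003]
contact_force: [-9.2, -2.8, 8.1]
gripper_width: 1.003
grip_force: 4.8
```

```bash
python3 m2.py
```

```text
[0.55466373 0.05219424 0.00976543] [0.01776042 0.11892163] 12.8333 [-9.1829579 -2.8247399  8.0696594]
```

Emit:
carry_out(deltas=[{"translation": [-0.08,0,0],"rot": [0,0,0]},{"translation": [-0.08,0,-0.15],"rot": [0,0,0]},{"translation": [-0.05,0.05,-0.3],"rot": [0,0,0]},{"translation": [0.08,0.18,-0.3],"rot": [0,0,0]},{"translation": [0.16,0.32,-0.3],"rot": [0,0,0]},{"translation": [0.23,0.46,-0.3],"rot": [0,0,0]},{"translation": [0.23,0.46,-0.3],"rot": [0,0,0]},{"translation": [0.23,0.46,-0.3],"rot": [0,0,0]},{"translation": [0.23,0.46,-0.3],"rot": [0,0,0]}], fingers=1)

```text
clock: 13.58
ee_pos: [0.6337, -0.0507, 0.0844]
eef_rot: [-0.0, 0.996, 0.088, -0.0]
contact_force: [-0.9, 0.8, -1.1]
gripper_width: -0.0
grip_force: 0.0
```

Emit:
carry_out(deltas=[{"translation": [0,0,0.12],"rot": [0,0,0]},{"translation": [0,0,0.22],"rot": [0,0,0]},{"translation": [0,0,0.26],"rot": [0,0,0]},{"translation": [0,0,0.26],"rot": [0,0,0]}])

```text
clock: 13.92
ee_pos: [0.631, -0.0489, 0.0171]
eef_rot: [-0.001, 0.996, 0.089, -0.003]
contact_force: [-0.3, -0.1, -0.9]
gripper_width: 0.001
grip_force: 0.0
```

Emit:
carry_out(deltas=[{"translation": [0,-0.04,0],"rot": [0,0,0]},{"translation": [0,-0.07,0],"rot": [0,0,0]},{"translation": [0,-0.09,0],"rot": [0,0,0]},{"translation": [0,-0.11,0],"rot": [0,0,0]},{"translation": [0,-0.12,0],"rot": [0,0,0]},{"translation": [0,-0.125,0],"rot": [0,0,0]},{"translation": [0,-0.13,0],"rot": [0,0,0]},{"translation": [0,-0.135,0],"rot": [0,0,0]},{"translation": [0,-0.14,0],"rot": [0,0,0]},{"translation": [0,-0.14,0],"rot": [0,0,0]}])

```text
clock: 14.75
ee_pos: [0.6285, -0.018, 0.0205]
eef_rot: [0.001, 0.996, 0.088, 0.001]
contact_force: [-0.5, -5.0, 1.7]
gripper_width: -0.004
grip_force: 2.7
```

```bash
python3 m2.py side
```

```text
[ 0.62847832 -0.01802994  0.02050227] [0.07813896 0.03685788] 14.75 [-0.47409733 -5.02489163  1.65329165]
side [0.61579774 0.06026609 0.19893185] 0.07764553477451219 [0.07936334 0.11616466] 0.022931846307944287
```

Emit:
carry_out(deltas=[{"translation": [0,-0.008,0],"rot": [0,0,0]},{"translation": [0,-0.012,0],"rot": [0,0,0]},{"translation": [0,-0.016,0],"rot": [0,0,0]},{"translation": [0,-0.016,0],"rot": [0,0,0]}])

```text
clock: 15.18
ee_pos: [0.6285, -0.0177, 0.0206]
eef_rot: [0.004, 0.996, 0.088, 0.001]
contact_force: [0.9, -17.2, -0.3]
gripper_width: -0.003
grip_force: 8.5
```

```bash
python3 m2.py side
```

```text
[ 0.62849014 -0.01772055  0.02063107] [0.07820478 0.03716041] 15.1833 [  0.85830824 -17.23862166  -0.25830281]
side [0.61586774 0.06047951 0.19268561] 0.09448583392245369 [0.07946963 0.11636252] 0.016685606847004486
```

View pics/last.png

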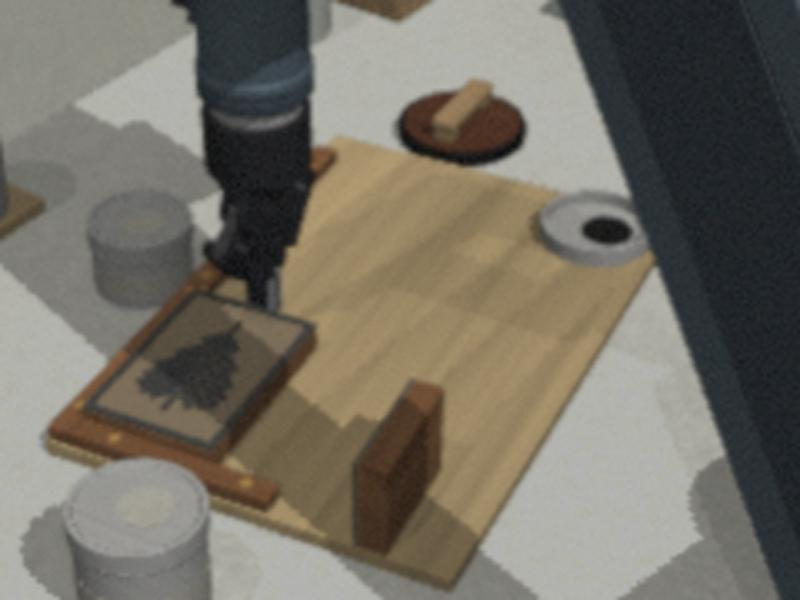

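17 N with no further movement means the block is hard against the short stop. It sits in the corner, carved face up, centred at about crop (205,370). One more two-finger press toward the long stop will make sure it's square.

Emit:
carry_out(deltas=[{"translation": [0,0.05,0],"rot": [0,0,0]},{"translation": [0,0.07,-0.15],"rot": [0,0,0]},{"translation": [0,0.05,-0.3],"rot": [0,0,0]},{"translation": [-0.12,-0.1,-0.3],"rot": [0,0,0]},{"translation": [-0.24,-0.2,-0.3],"rot": [0,0,0]},{"translation": [-0.37,-0.3,-0.3],"rot": [0,0,0]},{"translation": [-0.37,-0.3,-0.3],"rot": [0,0,0]},{"translation": [-0.37,-0.3,-0.3],"rot": [0,0,0]}], fingers=0)

```text
clock: 15.95
ee_pos: [0.5199, 0.0466, 0.0948]
eef_rot: [-0.001, 0.996, 0.089, -0.001]
contact_force: [1.2, -0.0, 0.6]
gripper_width: 0.998
grip_force: 0.0
```

Emit:
carry_out(deltas=[{"translation": [0,0,0.15],"rot": [0,0,0]},{"translation": [0,0,0.28],"rot": [0,0,0]},{"translation": [0,0,0.33],"rot": [0,0,0]},{"translation": [0,0,0.34],"rot": [0,0,0]},{"translation": [0,0,0.34],"rot": [0,0,0]}])

```text
clock: 16.37
ee_pos: [0.5236, 0.0446, 0.0092]
eef_rot: [-0.0, 0.996, 0.088, -0.001]
contact_force: [-0.2, 0.4, 0.3]
gripper_width: 0.999
grip_force: 0.0
```

```bash
python3 m2.py
```

```text
[0.52360133 0.04458835 0.00920639] [-0.01415387  0.11687204] 16.3667 [-0.22903585  0.39247176  0.26783411]
```

Emit:
carry_out(deltas=[{"translation": [0.03,0,0],"rot": [0,0,0]},{"translation": [0.06,0,0],"rot": [0,0,0]},{"translation": [0.09,0,0],"rot": [0,0,0]},{"translation": [0.11,0,0],"rot": [0,0,0]},{"translation": [0.12,0,0],"rot": [0,0,0]},{"translation": [0.13,0,0],"rot": [0,0,0]},{"translation": [0.138,0,0],"rot": [0,0,0]},{"translation": [0.142,0,0],"rot": [0,0,0]},{"translation": [0.146,0,0],"rot": [0,0,0]},{"translation": [0.146,0,0],"rot": [0,0,0]}])

```text
clock: 17.2
ee_pos: [0.5549, 0.0514, 0.0097]
eef_rot: [-0.0, 0.996, 0.089, -0.004]
contact_force: [-10.2, -2.6, 9.0]
gripper_width: 1.006
grip_force: 5.4
```

Emit:
carry_out(deltas=[{"translation": [-0.03,0,0],"rot": [0,0,0]},{"translation": [-0.08,0,0],"rot": [0,0,0]},{"translation": [-0.08,0,-0.15],"rot": [0,0,0]},{"translation": [-0.08,0,-0.3],"rot": [0,0,0]},{"translation": [-0.08,0,-0.45],"rot": [0,0,0]},{"translation": [-0.1,0.15,-0.6],"rot": [0,0,0]},{"translation": [-0.2,0.3,-0.7],"rot": [0,0,0]},{"translation": [-0.3,0.45,-0.8],"rot": [0,0,0]},{"translation": [-0.4,0.6,-0.8],"rot": [0,0,0]},{"translation": [-0.5,0.75,-0.8],"rot": [0,0,0]},{"translation": [-0.5,0.9,-0.8],"rot": [0,0,0]},{"translation": [-0.5,0.9,-0.8],"rot": [0,0,0]},{"translation": [-0.5,0.9,-0.8],"rot": [0,0,0]}])

```text
clock: 18.28
ee_pos: [0.475, -0.1973, 0.2107]
eef_rot: [0.002, 0.996, 0.086, 0.001]
contact_force: [1.1, -0.4, 0.3]
gripper_width: 1.001
grip_force: 0.0
```

```bash
python3 m2.py side; cp pics/last.png pics/end.png
python3 - <<'E'
from h import *
f=vision.grab_frame("side")
for n,p in (("corner",toW(.13,.2)),):print((proj(f,[*p,.012])[0]-[220,150])*3.333)
E
```

```text
[ 0.47496801 -0.19725232  0.21066404] [-0.10438046 -0.11271732] 18.2833 [ 1.07699754 -0.38860816  0.27831153]
side [0.6145093  0.06113785 0.17852614] 0.07093992067506061 [0.07824745 0.11724855] 0.0025261354381002354
[ 82.62625644 428.70197895]
```

View pics/end.png

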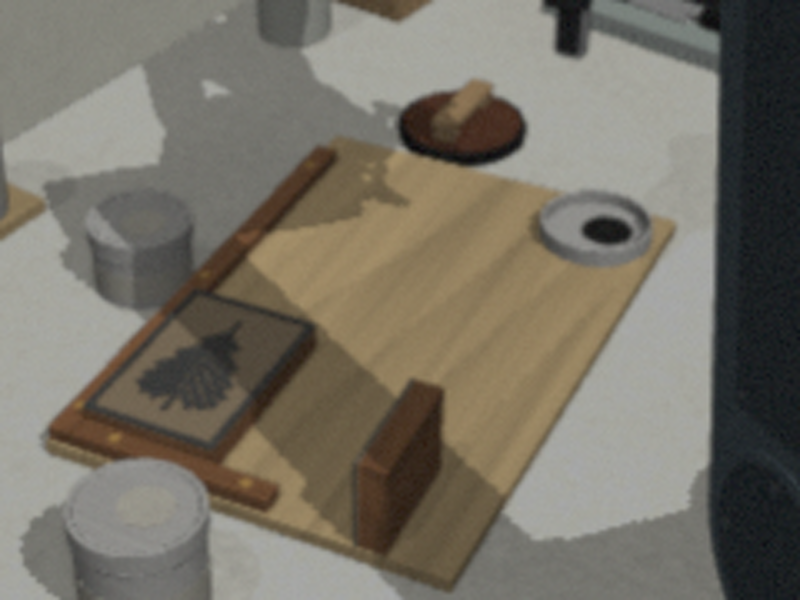

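The block lies carved face up, square against both stops, with its corners at about crop (90,410), (200,290), (315,325) and (215,450). Everything else is where it was and the arm is clear.

```bash
python3 -c "
from bench import ticket
print(ticket.sign_off())"
```

```text
the job is handed in; nothing more can be done
None
```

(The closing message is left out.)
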